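# Fill the glaze-jar tray and sweep its check bar

### The arm

A 6-joint arm with a two-finger parallel gripper is mounted at the origin on the work surface. World frame = base frame: x ahead of the robot, y to its left, z up, the work surface at z = 0. Lengths are in mm, angles in rad, forces in N, time in s.
With the tool pointing down it reaches from about 425 to 1125 mm from the base axis. Payload 14.9 kg.
Tool frame: the origin (TCP) lies at the very end of the fingers, on their centre line; the grasp point (between the pads) lies 19 mm behind it; y points along the fingers, z is the direction in which the jaws open and shut, and the axes are right-handed (so a half turn about y gives the same grasp; the last joint's range is limited). The gripper opens to 91 mm and grips with 3 to 60 N. Pads are 32 mm wide; open, the fingers measure 118 mm over their backs; the gripper's body (76 mm by 178 mm) begins 60 mm behind the grasp point.
Start: joints at [-1.173, 0.379, 1.734, -0, 1.028, -0.033], TCP at [292.316, -636.058, 213.932] pointing down, gripper open.
Joint ranges: [-2.77, 2.77], [-0.74, 2.19], [0, 2.66], [-1.06, 4.2], [0.31, 2.87], [-3.08, 3.08]. Speed limits (rad/s): [1.89, 1.89, 2.39, 3.14, 3.14, 3.14].

### API

Orientations are given as a unit quaternion [w, x, y, z].
In Python, from rig import robot, eoat, solver, cams gives the robot as it stands. The module is installed in compiled form; this text tells all that it offers. Calls block until the motion is done:
- robot.reach(position, orientation): joint-space move of the TCP to a pose.
- robot.move_straight(position, rot=None, vel=150): straight line of the TCP; rot=None keeps the orientation; vel is the mean speed in mm/s.
- robot.set_joints(angles): joint-space move.
- eoat.move_gripper(opening, newtons=None): finger opening in mm; newtons is the grip in N (None keeps the last); returns when the fingers have stopped.
- robot.hold(seconds).
- solver.solve_ik(position, orientation): joint angles nearest the present ones, or None.
- cams.snapshot(name): name is "scene" or "top"; returns the picture (480x640x3 uint8, blue, green, red); there is no depth.
- cams.camera_model(name): a dict with "fx", "fy", "cx", "cy" (pixels), "dist_coeffs" ([k1, k2, p1, p2, k3] as OpenCV has them; the pictures are not rectified), "eye" and "attitude" of the camera in the world. Camera axes: x right, y down, z forward; pixel columns grow to the right and rows downward; lengths in mm; the calibration is good to about 2 mm. A picture is of the moment at which its call begins. camera_model takes no time and is no camera call.
A pose or a line that the arm cannot do raises robot.MotionError and nothing moves.
- robot.sign_off(): hands the job in, once; it reports no verdict.
Readings, each from a call of its own:
- robot.get_t(): time.
- robot.get_joint_pos(): joint angles.
- robot.get_dq(): joint speeds.
- robot.get_effort(): joint torques, N m.
- robot.get_eef_pos(): TCP position.
- robot.get_eef_rot(): TCP orientation.
- robot.get_force(): force on the tool from outside, world axes, zero at the start.
- robot.get_torque(): the same for the moment, N m.
- robot.get_width(): finger opening in mm.
Only numpy, scipy, OpenCV 4.12 (cv2) and the standard library are available. Lean on these libraries where they do the work, as an engineer would, in place of code of your own. Each camera call takes 0.05 s, during which the arm holds its last target.

### The job

One pocket of the wooden tray of glaze jars is empty. From the three loose jars on the table take the one short enough to stay below the tray's rim and set it down gently, upright, in the empty pocket. Then slide the aluminium check bar along the rim over all the jars, from the right end of the tray to the left end, and let go of it there.

Things in the scene. Friction and masses are not known exactly. Their poses are not given: they have to be found in the camera images.
- jar: Shortest of three loose glaze jars standing left of the tray in any order: 72 mm high, the others 95 and 115, else alike. 0.14 to 0.28 kg. White body 58 mm in diameter, 46 high, flat shoulder; then a neck 31 mm in diameter, 6 high, and a fixed black cap 36 mm in diameter, 20 high, good to grip from above. Origin: centre of the underside; z up; round, yaw means nothing.
- pocket (a point): Centre of the empty pocket's floor, 8 mm above the table: middle pocket of the row away from the robot. Tray fixed, 2 x 3 pockets 86 mm square, pitch 90, low dividers 25 mm; five hold loose 72 mm jars. Outer wall 43 mm off along x, its rim 80 mm above this floor. Tray x points away from the robot, y along the tray to the robot's left, z up; yaw within 0.25 rad.
- check_bar (a joint): Slide of the check bar, m: 0 at the tray's right end, 0.296 at its left end (stops), along tray +y; starts at 0 to 0.015. The aluminium bar lies across the tray on the rim (88 mm above the table), 212 mm long, 24 wide, 12 thick. It moves with 1.5 to 3 N, stays where left, and is stopped by any jar that stands above the rim.
- bar_grip (a point): Centre of the top of the pale wooden grip block on the middle of the check bar, 140 mm above the table. Block: 50 mm across the tray (x), 16 mm along the slide (y), 40 mm high above the bar, whose top is 100 mm above the table. Axes as the tray's. Can be pinched over its 16 mm or pushed on its flat face. The bar starts over the tray's right end block, far from the empty pocket.
There are look-alikes about, which are no part of the job. Leave any blue or green look-alike of the jar alone.

How it is judged:
By the outcome, as a careful person would: the job done as asked, in the order asked, and still so for the second after the job is handed in, with the robot touching nothing.
It also fails if it takes over 48 s, if anything falls off the work surface, if the arm or the gripper's body presses on something with over 40 N, if the wrist force passes 120 N, or if a joint passes its speed limit or range.

## Working session

There is one attempt and no reset: what is moved stays moved. The work goes in short steps, each a Python script; the robot and the scene stay as the last script left them, time stands still between calls to the robot, and variables do not carry over. Pictures are saved under pics/ and viewed, and the job is handed in when it is done.

```bash
mkdir -p pics; python3 - <<'E'
from rig import robot,eoat,solver,cams
import cv2
for n in("scene","top"):
    cv2.imwrite(f"pics/{n}0.png",cams.snapshot(n)); print(n,cams.camera_model(n))
print(robot.get_t(),robot.get_eef_rot(),robot.get_width())
E
```

```text
scene {'fx': 489.0263551375245, 'fy': 489.0263551375245, 'cx': 315.7008136903774, 'cy': 237.54766379909233, 'dist_coeffs': array([0.02082749, 0.        , 0.        , 0.        , 0.        ]), 'eye': array([1153.44873252,  302.99531375,  826.80598151]), 'attitude': array([-0.21821907,  0.52518687,  0.76413111, -0.30440571])}
top {'fx': 499.25669887143334, 'fy': 499.25669887143334, 'cx': 307.4235580180322, 'cy': 244.37496305464188, 'dist_coeffs': array([-0.08812077,  0.        ,  0.        ,  0.        ,  0.        ]), 'eye': array([ 465.9708006 ,   56.89232615, 1153.52380232]), 'attitude': array([ 0.01556882, -0.70587353,  0.70811922, -0.00820609])}
0.1 [ 0.15106676 -0.15117256  0.69109664 -0.6904427 ] 91.2904714824677
```

View pics/scene0.png

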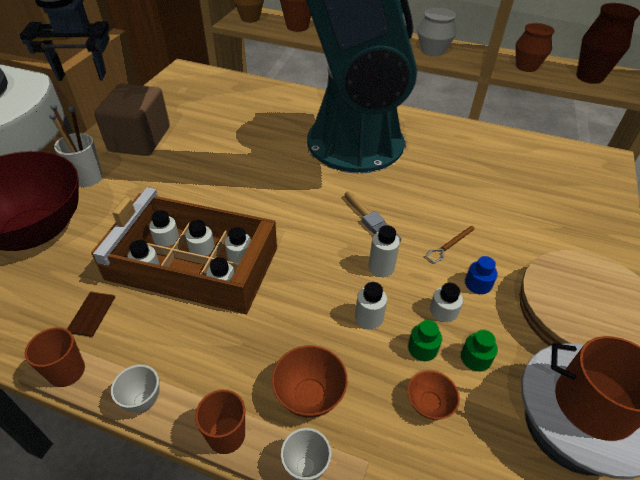

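View pics/top0.png

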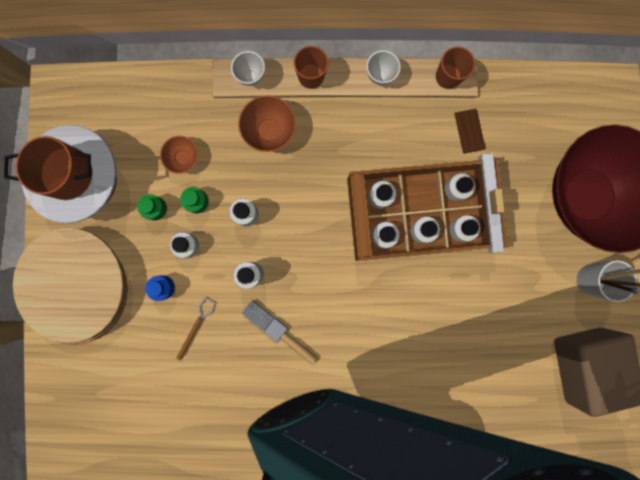

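Scene picture: the white, black-capped loose jars are at about (384,251), (371,305) and (447,302). In the top picture they are at (247,275), (243,212) and (182,245). The tray's empty pocket is at about (424,187) top, and the bar lies at its right end. I'll enlarge these to get accurate pixels.

```bash
cat > h.py <<'E'
import numpy as np,cv2
from rig import cams
from scipy.spatial.transform import Rotation as R
def cm(n):
    m=cams.camera_model(n);K=np.array([[m['fx'],0,m['cx']],[0,m['fy'],m['cy']],[0,0,1]])
    return m,K,R.from_quat(m['attitude'],scalar_first=True).as_matrix()
def ray(n,p):
    m,K,A=cm(n);u=cv2.undistortPoints(np.array([[p]],float),K,m['dist_coeffs'])[0,0]
    d=A@np.array([u[0],u[1],1]);return m['eye'],d/np.linalg.norm(d)
def onz(n,p,z):
    e,d=ray(n,p);return e+d*(z-e[2])/d[2]
def tri(p,q):
    e1,d1=ray("top",p);e2,d2=ray("scene",q)
    s=np.linalg.lstsq(np.c_[d1,-d2],e2-e1,rcond=None)[0]
    a,b=e1+s[0]*d1,e2+s[1]*d2;return (a+b)/2,np.linalg.norm(a-b)
def proj(n,X):
    m,K,A=cm(n);return cv2.projectPoints(np.atleast_2d(np.array(X,float)),cv2.Rodrigues(A.T)[0],-A.T@m['eye'],K,m['dist_coeffs'])[0][:,0]
E
python3 - <<'E'
import cv2
from h import *
s=cv2.imread("pics/scene0.png");t=cv2.imread("pics/top0.png")
def crop(im,x,y,w,h,k,o):cv2.imwrite(o,cv2.resize(im[y:y+h,x:x+w],None,fx=k,fy=k,interpolation=cv2.INTER_CUBIC))
crop(s,340,210,170,170*3//4,4.5,"pics/sj.png");crop(t,135,175,140,130,4.5,"pics/tj.png")
crop(s,85,180,200,133,4,"pics/st.png");crop(t,335,140,180,130,4.4,"pics/tt.png")
for p,q in [((182,245),(450,291)),((243,212),(374,291)),((247,275),(387,234))]:print(tri(p,q))
E
```

```text
(array([501.59753745, 347.54650602,  63.26360345]), np.float64(5.944250460833936))
(array([571.45310954, 210.03096636,  82.80375219]), np.float64(6.705588907244372))
(array([436.50401032, 197.61490026, 105.87197602]), np.float64(5.533557488021219))
```

View pics/sj.png

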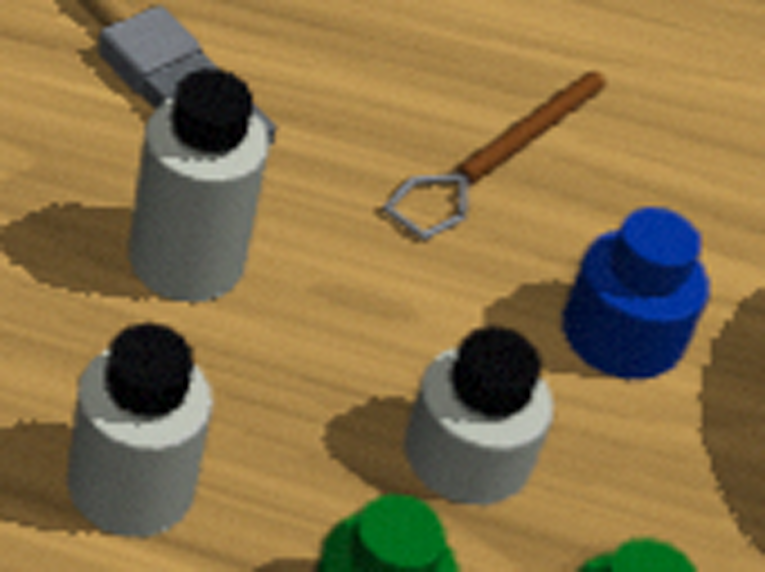

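View pics/tj.png

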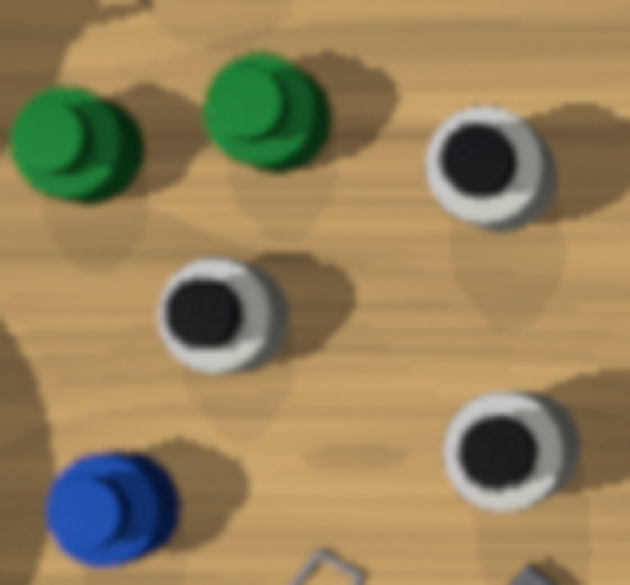

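View pics/st.png

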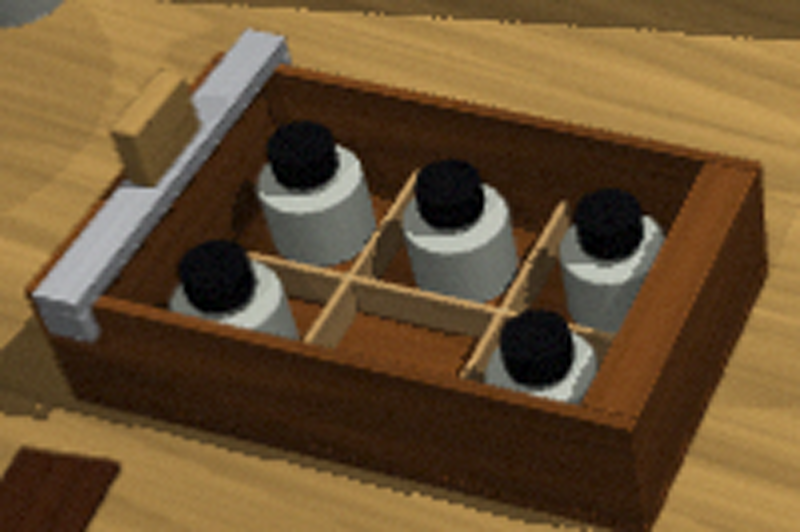

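View pics/tt.png

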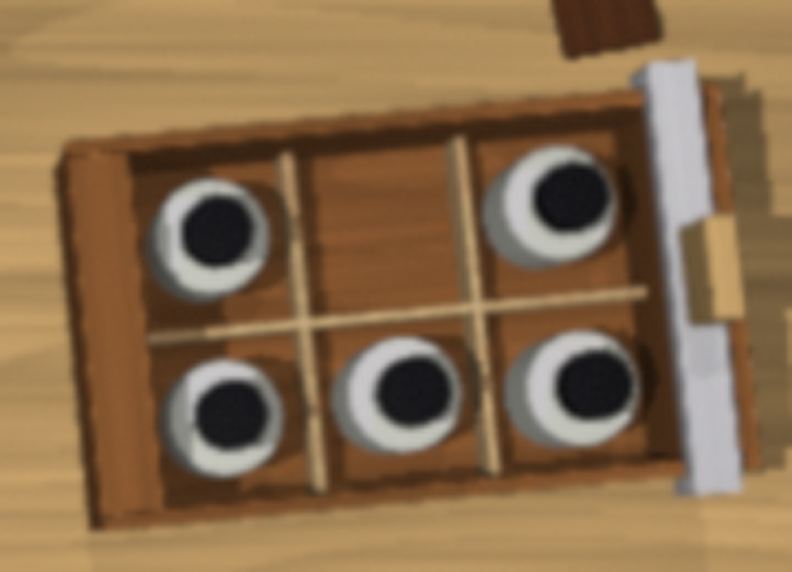

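The scene crop shows a short jar with its cap at (450,291), a 95 mm jar at (374,291) and a 115 mm jar at (387,234). The triangulated cap heights of about 63, 83 and 106 mm support that. The blue and green look-alikes have coloured caps. So the jar is the one at (182,245) in the top view. Next I fit the jar and tray poses.

```bash
cat > fit.py <<'E'
from h import *
from scipy.optimize import least_squares
import cv2
s=cv2.imread("pics/scene0.png");t=cv2.imread("pics/top0.png")
def cap(im,p,r=11):
    x,y=p;sub=im[y-r:y+r+1,x-r:x+r+1].max(2)<60
    n,l,st,c=cv2.connectedComponentsWithStats(sub.astype(np.uint8));i=1+np.argmax(st[1:,4]);return c[i]+[x-r,y-r],st[i,4]
def sil(n,x,y,z0,z1,r=18):
    a=np.linspace(0,2*np.pi,60);P=[[x+r*np.cos(b),y+r*np.sin(b),z] for b in a for z in(z0,z1)]
    h=cv2.convexHull(proj(n,P).astype(np.float32));m=cv2.moments(h);return np.array([m['m10'],m['m01']])/m['m00'],m['m00']
def jar(pt,ps,base,w=('top','scene')):
    ob={'top':cap(t,pt),'scene':cap(s,ps)} 
    f=lambda v:np.concatenate([sil(n,v[0],v[1],base+52,base+72)[0]-ob[n][0] for n in w])
    r=least_squares(f,onz('top',pt,60)[:2],x_scale=10,diff_step=1e-3);return r.x,r.fun,[(ob[n],sil(n,*r.x,base+52,base+72)[1]) for n in w]
T=[((305,323),(-45,45,33)),((478,306),(-45,-45,33)),((288,155),(43,45,33)),((320,490),(-133,45,33)),((460,138),(43,-45,33)),((492,472),(-133,-45,33))]
S=[((352,283),(-45,-45,33)),((510,315),(-45,45,33)),((567,205),(-133,45,33)),((417,172),(-133,-45,33))]
def W(v,P):
    c,q=np.cos(v[2]),np.sin(v[2]);P=np.array(P,float);return np.c_[v[0]+c*P[:,0]-q*P[:,1],v[1]+q*P[:,0]+c*P[:,1],P[:,2]]
pt=np.array([a for a,_ in T])/4.4+[335,140];ps=np.array([a for a,_ in S])/4+[85,180]
def ft(w):
    f=lambda v:np.concatenate(([proj('top',W(v,[b for _,b in T]))-pt] if 't' in w else[])+([proj('scene',W(v,[b for _,b in S]))-ps] if 's' in w else[])).ravel()
    r=least_squares(f,[600,-180,0.1],x_scale=[10,10,.1]);return r.x,r.fun
if __name__=="__main__":
    np.set_printoptions(precision=3,suppress=True)
    for w in(('top',),('scene',),('top','scene')):print(jar((182,245),(450,292),0,w))
    for w in('t','s','ts'):
        x,f=ft(w);print(w,x);print(f.reshape(-1,2).tolist() if w=='ts' else '')
    v=ft('ts')[0]
    # bar grip: top face z=140
    for n,p in(('top',np.array((715,268))/4.4+[335,140]),('scene',np.array((152,105))/4+[85,180])):
        X=onz(n,p,140);c,q=np.cos(v[2]),np.sin(v[2]);d=X[:2]-v[:2];print(n,X,'tray',c*d[0]+q*d[1],-q*d[0]+c*d[1])
    # draw check
    L=[W(v,[(a,b,88) for a,b in((53,-158),(53,158),(-143,158),(-143,-158),(53,-158))]),W(v,[(43,43,8),(43,-43,8),(-43,-43,8),(-43,43,8),(43,43,8)])]
    for n,im,(x,y,w,h,k) in(('top',t,(335,140,180,130,4)),('scene',s,(85,180,200,133,4))):
        c=cv2.resize(im[y:y+h,x:x+w],None,fx=k,fy=k)
        for l in L: cv2.polylines(c,[((proj(n,l)-[x,y])*k).astype(np.int32)],False,(0,255,255),1)
        cv2.imwrite(f"pics/chk_{n}.png",c)
E
python3 fit.py
```

```text
(array([503.827, 348.479]), array([ 0., -0.]), [((array([180.301, 244.284]), np.int32(183)), 244.9620383658912)])
(array([502.849, 350.149]), array([-0.,  0.]), [((array([449.566, 292.337]), np.int32(309)), 335.18256444996223)])
(array([503.439, 349.445]), array([-0.432,  0.177, -0.412,  0.119]), [((array([180.301, 244.284]), np.int32(183)), 245.04491069051437), ((array([449.566, 292.337]), np.int32(309)), 335.27850228594616)])
t [ 622.426 -190.574    0.087]

s [ 623.665 -182.423    0.123]

ts [ 622.508 -188.857    0.088]
[[-0.9634540723088776, -0.4198848716046939], [-0.9008782610995922, -0.08037552373849621], [-0.9840774666075163, -0.8239154476472947], [-0.5669809111452082, 0.5017253434862141], [-0.8340787368212546, -0.36350224892436245], [-0.1800294202263899, 0.949753235062218], [-1.1019794418731124, -1.303565835301299], [-2.5070845762825513, -0.6456508206896956], [-0.7022383169962723, -0.8914108783029917], [0.49779701249480013, -0.47130507151862844]]
top [ 588.254 -323.989  140.   ] tray -45.93694638026227 -131.61920831215878
scene [ 591.048 -322.906  140.   ] tray -43.05985454405709 -130.7848853528276
```

View pics/chk_top.png

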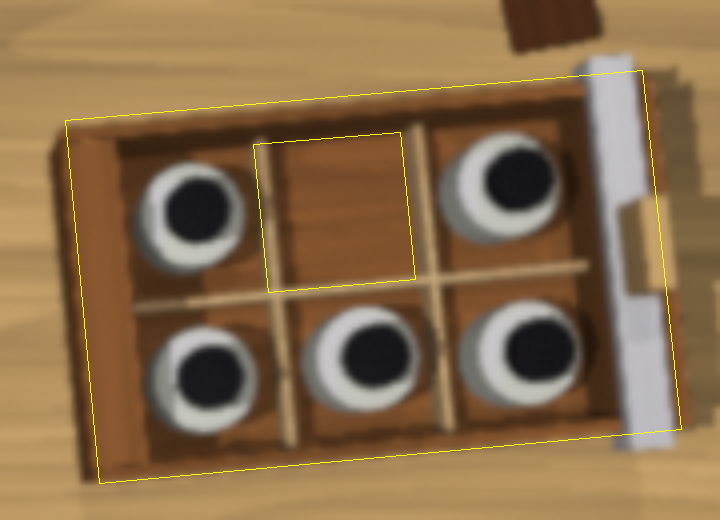

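View pics/chk_scene.png

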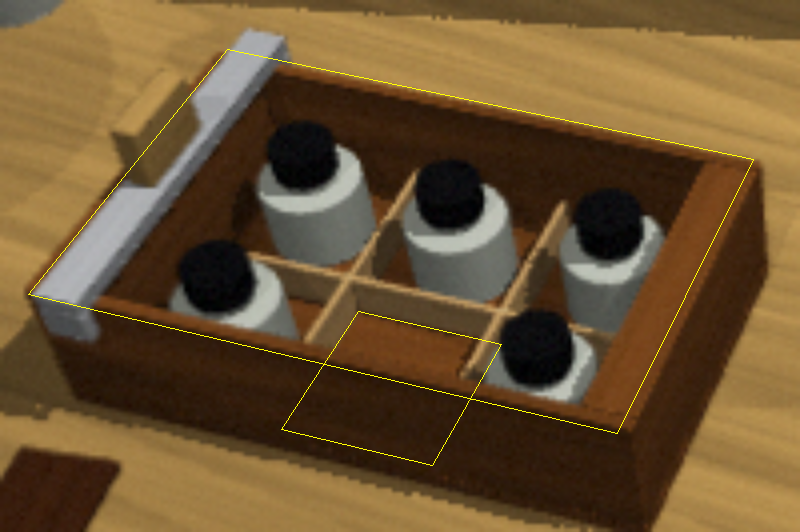

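The overlay matches the rim. The residuals are about 1 px in the top view, apart from one partly hidden scene point that is off by 2.5 px. The bar grip comes out at tray x of about −44.5 mm against an expected −45. The jar is at (503.4, 349.4), the pocket at about (622.5, −190), and the yaw is 0.087. Now I check IK and pick.

```bash
cat >> h.py <<'E'
YAW=0.087; POC=np.array([622.5,-190.]); JAR=np.array([503.4,349.4])
def Q(yaw,s=1):
    y=np.array([0,0,-1.]);z=s*np.array([-np.sin(yaw),np.cos(yaw),0]);x=np.cross(y,z)
    return R.from_matrix(np.c_[x,y,z]).as_quat(scalar_first=True)
E
python3 - <<'E'
from h import *
from rig import robot,eoat,solver
np.set_printoptions(precision=3,suppress=True)
print(R.from_quat(robot.get_eef_rot(),scalar_first=True).as_matrix())
g=np.array([590,-323]); u=np.array([-np.sin(YAW),np.cos(YAW)])
for s in(1,-1):
    for P in([*JAR,200],[*JAR,50],[*POC,200],[*POC,58],[*g,250],[*g,118],[*(g+296*u),118],[*(g+296*u),250]):
        print(s,solver.solve_ik(P,Q(YAW,s)))
E
```

```text
[[-0.909 -0.     0.418]
 [-0.418  0.001 -0.909]
 [-0.    -1.    -0.001]]
1 [ 0.569  0.261  1.923 -0.     0.958 -1.089]
1 [ 0.569  0.48   1.96  -0.     0.702 -1.089]
1 [-0.332  0.32   1.845 -0.     0.977 -1.99 ]
1 [-0.332  0.513  1.881 -0.     0.747 -1.99 ]
1 [-0.536  0.299  1.772 -0.     1.071 -2.193]
1 [-0.536  0.455  1.828 -0.     0.859 -2.193]
1 [-0.091  0.308  2.049 -0.     0.785 -1.749]
1 [-0.091  0.123  1.987 -0.     1.031 -1.749]
-1 [ 0.569  0.261  1.923 -0.     0.958  2.053]
-1 [ 0.569  0.48   1.96  -0.     0.702  2.053]
-1 [-0.332  0.32   1.845 -0.     0.977  1.152]
-1 [-0.332  0.513  1.881 -0.     0.747  1.152]
-1 [-0.536  0.299  1.772 -0.     1.071  0.948]
-1 [-0.536  0.455  1.828 -0.     0.859  0.948]
-1 [-0.091  0.308  2.049 -0.     0.785  1.393]
-1 [-0.091  0.123  1.987 -0.     1.031  1.393]
```

```bash
python3 - <<'E'
from h import *
from rig import robot,eoat
q=Q(YAW)
robot.reach([*JAR,210],q)
eoat.move_gripper(66,20)
robot.move_straight([*JAR,110],vel=200)
t=robot.get_t()
cv2.imwrite("pics/pre.png",cv2.resize(cams.snapshot("scene")[180:360,320:560],None,fx=3,fy=3))
print(t,robot.get_eef_pos(),robot.get_force())
E
```

```text
4.8333 [504.16581557 349.91434871 111.33772858] [ 0.59500176 -0.31563442  0.65298305]
```

View pics/pre.png

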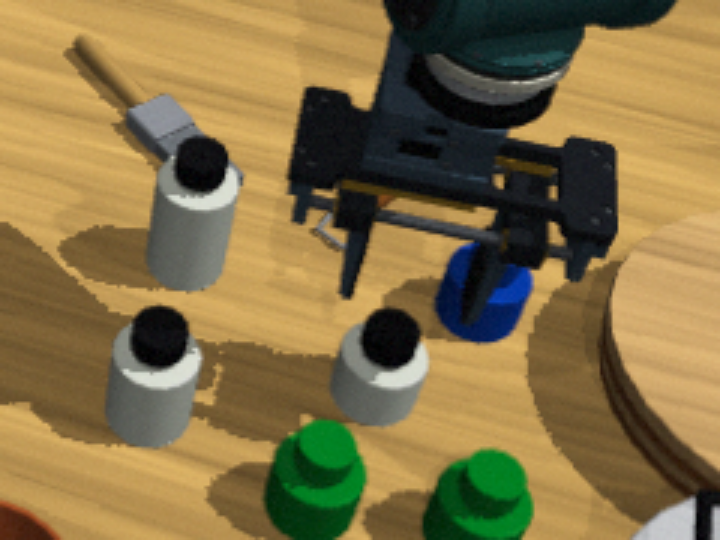

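The open fingers are above the short jar's cap (crop (392,338)), one on each side and clear of the blue and green jars. Now I go down and grip.

```bash
python3 - <<'E'
from h import *
from rig import robot,eoat
robot.move_straight([*JAR,51],vel=70)
print(robot.get_eef_pos(),robot.get_force())
eoat.move_gripper(30,25)
print(robot.get_width(),robot.get_force(),robot.get_eef_pos())
robot.move_straight([*JAR,75],vel=60)
print(robot.get_width(),robot.get_force(),robot.get_t())
cv2.imwrite("pics/lift.png",cv2.resize(cams.snapshot("scene")[180:360,320:560],None,fx=3,fy=3))
E
```

```text
[503.6754907  349.56824998  51.34793245] [-0.58317263  0.27860567  0.86563183]
35.15307706600521 [-0.82969323 -1.47762092  2.38171517] [503.47735577 349.41573081  51.11510543]
35.42939679444888 [-0.47563615  0.47872288 -2.49888733] 7.0
```

View pics/lift.png

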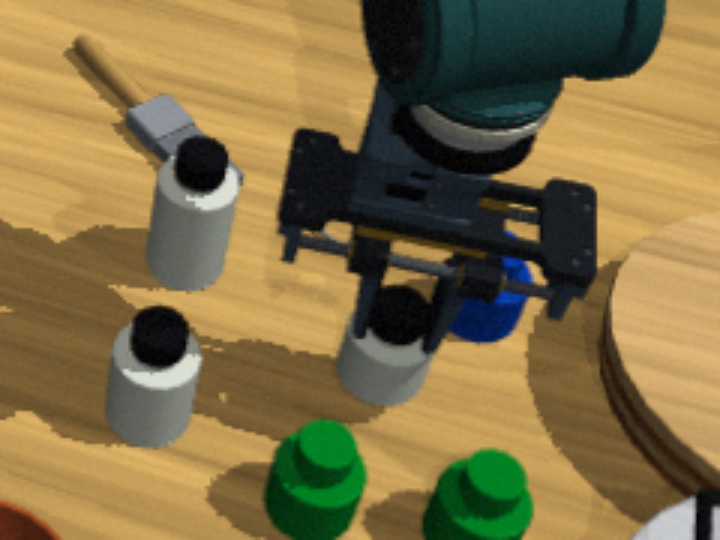

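The jar is held upright: the width is 35.4 mm on a 36 mm cap and the load is about 2.5 N. Next I carry it over to the pocket and check before lowering.

```bash
python3 - <<'E'
from h import *
from rig import robot,eoat
robot.move_straight([*JAR,205],vel=150)
robot.move_straight([*POC,205],vel=200)
robot.move_straight([*POC,148],vel=100)
print(robot.get_width(),robot.get_force(),robot.get_eef_pos(),robot.get_t())
a=cams.snapshot("scene");b=cams.snapshot("top")
cv2.imwrite("pics/ov.png",np.hstack([cv2.resize(a[130:330,70:270],None,fx=2,fy=2),cv2.resize(b[110:310,330:530],None,fx=2,fy=2)]))
E
```

```text
35.55981248316266 [ 1.03333786  0.68677148 -1.13412081] [ 622.75719978 -190.09980763  148.24566521] 11.6917
```

View pics/ov.png

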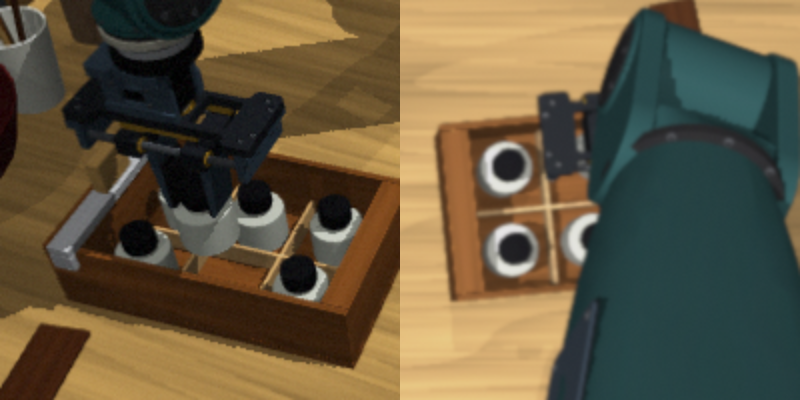

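The jar hangs above the empty middle pocket in the scene view, clear of the right neighbour and the grip block. Now I lower it, watching the force.

```bash
python3 - <<'E'
from h import *
from rig import robot,eoat
robot.move_straight([*POC,70],vel=80)
f0=robot.get_force();print(f0,robot.get_eef_pos())
for z in np.arange(66,54.9,-1.):
    robot.move_straight([*POC,z],vel=25)
    f=robot.get_force()
    if np.abs(f-f0).max()>3: break
print(z,f,robot.get_eef_pos(),robot.get_width(),robot.get_t())
E
```

```text
[-0.75853241  0.43550579 -1.74258526] [ 622.88057978 -190.13681737   70.54718563]
58.0 [-4.44978582  0.62502287 11.04384305] [ 622.8778388  -190.28937472   58.93803247] 35.58770722869436 15.225
```

Contact came at TCP z = 58.9, which matches 8 + 51 mm, so the jar is on the pocket floor. Release, retreat and look.

```bash
python3 - <<'E'
from h import *
from rig import robot,eoat
robot.move_straight([*POC,59],vel=25)
eoat.move_gripper(50)
robot.move_straight([*POC,110],vel=80)
robot.move_straight([*POC,230],vel=200)
G=np.array([589.6,-323.4])
robot.move_straight([480,-360,260],vel=250)
a=cams.snapshot("scene");b=cams.snapshot("top")
cv2.imwrite("pics/s2.png",a);cv2.imwrite("pics/t2.png",b)
cv2.imwrite("pics/pl.png",np.hstack([cv2.resize(a[170:310,80:280],None,fx=2,fy=2),cv2.resize(b[140:280,330:530],None,fx=2,fy=2)]))
print(robot.get_t(),robot.get_force())
E
```

```text
18.6 [-0.60511675  0.36706462 -0.01231399]
```

View pics/pl.png

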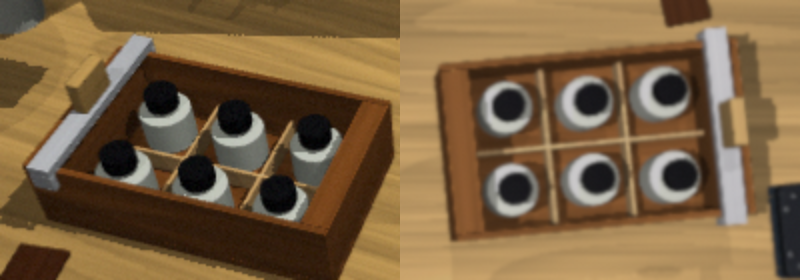

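All six pockets are filled. The new jar stands upright at crop (585,100) top, and the bar has not moved. Now I grip the block and slide the bar.

```bash
python3 - <<'E'
from h import *
from rig import robot,eoat
G=np.array([589.6,-323.4])
eoat.move_gripper(60,20)
robot.move_straight([*G,200],vel=250)
robot.move_straight([*G,115],vel=120)
print(robot.get_force(),robot.get_eef_pos())
eoat.move_gripper(8,15)
print(robot.get_width(),robot.get_force(),robot.get_eef_pos(),robot.get_t())
E
```

```text
[-0.11681017 -0.60262439  0.34257882] [ 589.96522053 -323.7025066   115.73948008]
16.087751277937457 [-1.05701617 -1.13125991  1.61717017] [ 589.65460365 -323.55582906  115.12951435] 21.25
```

The width is 16.1 mm, so the block is pinched. Now the slide.

```bash
python3 - <<'E'
from h import *
from rig import robot,eoat
G=np.array([589.6,-323.5]);u=np.array([-np.sin(YAW),np.cos(YAW)]);p=lambda d:[*(G+d*u),115]
for d in(30,100,180,250,274):
    robot.move_straight(p(d),vel=90);f=robot.get_force();print(d,f.round(1),round(robot.get_t(),1))
    if np.abs(f[:2]).max()>20: break
else:
    f0=f
    for d in np.arange(275.5,303,1.5):
        robot.move_straight(p(d),vel=30);f=robot.get_force()
        if abs(f[1]-f0[1])>8: break
    print(d,f,robot.get_eef_pos())
print(robot.get_width(),robot.get_t())
E
```

```text
30 [-3.2  1.2  5.5] 21.7
100 [-6.6  0.8  8.8] 22.7
180 [-9.4 -0.  12.4] 23.7
250 [-11.3   1.   14.5] 24.6
274 [-10.9   1.   15.1] 25.0
278.5 [-11.57287895 -11.30245831  12.16518057] [563.97279393 -46.43679731 114.99373094]
16.060290920733138 25.7917
```

It stopped after 278.3 mm of travel, slightly short of the expected 281–296. I'll look to see whether that is the end stop.

```bash
python3 - <<'E'
from h import *
from rig import robot,eoat
a=cams.snapshot("scene");b=cams.snapshot("top")
cv2.imwrite("pics/e1.png",np.hstack([cv2.resize(a[150:320,80:290],None,fx=1.9,fy=1.9),cv2.resize(b[120:290,320:530],None,fx=1.9,fy=1.9)]))
print(robot.get_t(),robot.get_force(),robot.get_torque())
E
```

```text
25.8917 [-10.31137287 -11.21155709  12.65320242] [-1.95078404  1.83149037  0.28410948]
```

View pics/e1.png

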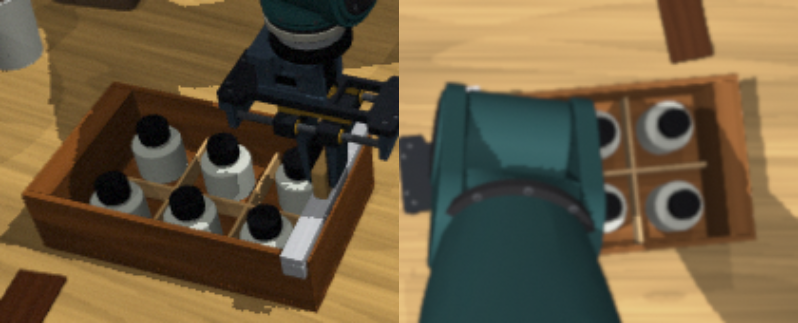

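The bar is past all the jars, at tray y ≈ +147 against +148 for the left stop by symmetry. I'll push a little harder to make sure it is the stop and not friction.

```bash
python3 - <<'E'
from h import *
from rig import robot,eoat
G=np.array([589.6,-323.5]);u=np.array([-np.sin(YAW),np.cos(YAW)]);p=lambda d:[*(G+d*u),115]
eoat.move_gripper(24)   # relieve side load, then push on flat face
robot.hold(0.3);print('open',robot.get_force(),robot.get_eef_pos())
for d in np.arange(278,296,1.5):
    robot.move_straight(p(d),vel=30);f=robot.get_force()
    print(d,f.round(1),((robot.get_eef_pos()[:2]-G)@u).round(2))
    if abs(f[1])>20: break
print(robot.get_t())
E
```

```text
open [-0.61131395  0.20313948 -0.1361845 ] [565.39853578 -46.0138761  114.96780967]
278.0 [-0.2 -1.5 -0.4] 277.95
279.5 [-0.3 -0.8  0.2] 279.59
281.0 [0.8 0.2 0.4] 281.09
282.5 [-0.1 -4.4 -1.1] 282.14
284.0 [  1.  -20.6  -3.1] 282.37
27.8
```

It is a hard stop: 20 N gave no further motion, and the block sits at the same place (282.2 − 4 ≈ 278.2). Back off, retreat and check.

```bash
python3 - <<'E'
from h import *
from rig import robot,eoat
G=np.array([589.6,-323.5]);u=np.array([-np.sin(YAW),np.cos(YAW)])
robot.move_straight([*(G+278.2*u),115],vel=30)
eoat.move_gripper(50)
robot.hold(0.2);print(robot.get_force())
robot.move_straight([*(G+278.2*u),230],vel=120)
robot.move_straight([480,-330,260],vel=250)
a=cams.snapshot("scene");b=cams.snapshot("top")
cv2.imwrite("pics/end.png",np.hstack([cv2.resize(a[170:310,80:280],None,fx=2,fy=2),cv2.resize(b[140:280,330:530],None,fx=2,fy=2)]))
cv2.imwrite("pics/endfull.png",a)
print(robot.get_t(),robot.get_force())
E
```

```text
[ 0.6831244  -0.01463801 -0.73109442]
31.475 [-0.81437482 -0.27328244 -0.03963637]
```

View pics/end.png

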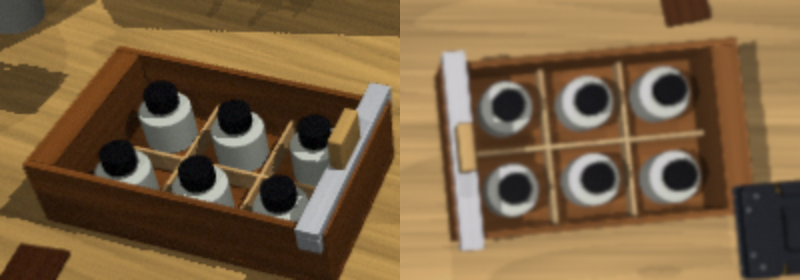

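View pics/endfull.png

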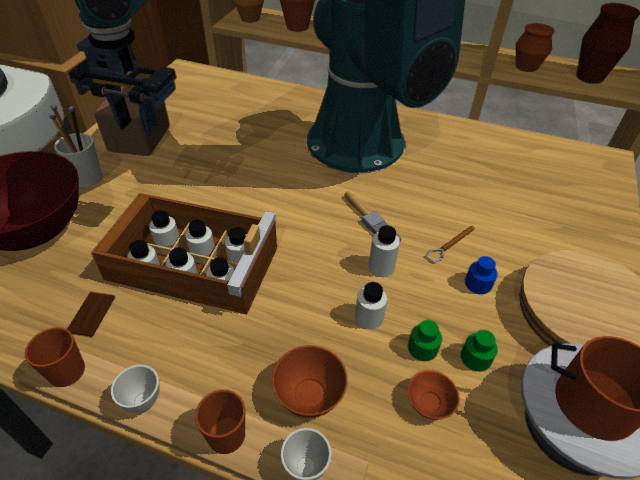

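The bar lies on the left end block (top crop (463,148)), and six upright jars stand in the tray. The other loose jars and the look-alikes have not moved, and the gripper is free.

```bash
python3 -c "
from rig import robot
robot.sign_off();print(robot.get_t())"
```

```text
the job is handed in; nothing more can be done
the job is handed in; nothing more can be done
```

I put the shortest loose jar upright in the empty middle pocket. I then slid the check bar from the right end to the left stop, let go of it and handed the job in at about 31.5 s of the 48 s allowed.

**Jar:** it touched down at TCP z = 58.9 mm, against 59 expected. The contact force was about 13 N, measured against the jar's hanging weight. The final pictures show all six jars upright.

**Bar:** it stopped hard at the left end and did not move under a 20 N push. The pictures show it lying on the left end block, with the gripper clear and reading no contact force.

**Disagreements:**
- The bar travelled 278 mm, a few millimetres short of the 281–296 I expected. The hard stop and its place at the left end (tray y about +147 mm, +148 expected) point to camera and pinch error rather than a jam.
- While the block was pinched, side and vertical forces built up to about 11 N and 15 N. They dropped to zero when I opened the fingers.
- The scene view alone put the pocket about 8 mm off in y from the top view, because one point was partly hidden. I relied mostly on the top view.

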